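# Swing a flask's clamp bar to its stop and close the keeper

### The job

Push the free end of the yellow clamp bar round over the moulding flask until it bears firmly against the tip of the steel stop pin and hold it pressed there for a moment, without driving the pin back in its clamp. Then swing the red keeper in behind the bar until it lies snugly against it, and let go. Leave the pattern, the tin and the hammer alone.

Things in the scene. Friction and masses are not known exactly. Their poses are not given: they have to be found in the camera images.
- flask: Rust-brown iron moulding flask, a closed box fixed to the bench. Origin on the bench under the bar's pivot; +x runs along the flask to the keeper end, +y to the side where the bar stands open. Flat top 70 mm above the bench, covering x -62 to 283, y -105 to 105 mm; a trunnion 44 mm across sticks out 20 mm from each long side, below the top. All moving parts are 74 to 94 mm above the bench.
- pivot (a point): Axis of the bar's upright pivot pin (14 mm thick, up to 108 mm above the bench), at half the bar's height, 84 mm above the bench: x 0, y 0 of the flask. Axes as the flask.
- stop_block (a point): Centre of the green clamp block (30 x 36 mm, 34 mm high on the flask's top), at x 178, y -66 mm of the flask, 84 mm above the bench. It grips a round steel stop pin, 12 mm thick, lying along y. The pin's flat tip points to +y and stands 37.5 to 69.5 mm from this point, set anew each time, not measured. Only friction holds it: it slips back above about 9 N. 5 to 8 N on its tip seats the bar.
- clamp_bar: Yellow steel bar 25 mm wide, 20 mm high, turning level on the pivot pin. Origin on the pivot axis at half height; x runs along it to the free end, 202 mm away. It stands open, 0.5 to 1.2 rad to the flask's +y side; turn it clockwise seen from above. It meets the stop pin 178 mm from the pivot, within 0.1 rad of the flask's x axis. Stiff hinge: 0.35 N m, 2.3 N at 150 mm; it stays where left.
- bar_end (a point): Middle of the bar's end face (width and height), on its centre line 202 mm from the pivot.
- keeper_pivot (a point): Axis of the keeper's upright pin, at half the keeper's height, 84 mm above the bench: x 228, y 43 mm of the flask. Axes as the flask.
- keeper_tip (a point): Centre line of the red keeper 60 mm from its pivot; y axis points outward. Flat leaf 12 mm wide, 20 mm high, 62 mm long, turning level. Starts open, pointing to the flask's +y within 0.25 rad; swings counter-clockwise seen from above to 1.7 to 2.3 rad from +y, where its tip bears on the seated bar's side. Stiff hinge: 0.12 N m, 2.5 N at 48 mm; stays where left. 3 N beyond that is enough.
- pattern: Bystander: wooden pattern with a yellow top, 100 x 50 x 30 mm, lying on the bench beside the flask's +y side; origin under its centre.
- tin: Bystander: closed steel tin, 68 mm in diameter, 100 mm high, standing on the bench on the flask's -y side; origin under its centre.
- hammer: Bystander: hammer lying on the bench on the flask's -y side; its x axis runs along the handle to the head.

How it is judged:
By the outcome, as a careful person would: the job done as asked, in the order asked, and still so for the second after the job is handed in, with the robot touching nothing.
It also fails if it takes over 67 s, if anything falls off the work surface, if the arm or the gripper's body presses on something with over 40 N, if the wrist force passes 120 N, or if a joint passes its speed limit or range.

### The arm

A 7-joint arm with a two-finger parallel gripper is mounted at the origin on the work surface. World frame = base frame: x ahead of the robot, y to its left, z up, the work surface at z = 0. Lengths are in m, angles in rad, forces in N, time in s.
With the tool pointing down it reaches from about 0.425 to 0.875 m from the base axis. Payload 4.7 kg.
Tool frame: the origin (TCP) lies where the fingers leave the gripper's body, on its centre line; the fingertips stand 73 mm ahead of it and the grasp point (between the pads) lies 54 mm ahead of it; z points along the fingers, y is the line along which they close (so a half turn about z gives the same grasp; the last joint's range is limited). The gripper opens to 85 mm and grips with 20 to 120 N. Pads are 22 mm wide; open, the fingers measure 114 mm over their backs; the gripper's body (76 mm by 85 mm) begins 54 mm behind the grasp point. The pads swing forward as they close: fully open they stand 13 mm farther back than shut.
Start: joints at [-1.33, 0.321, -0.07, 1.45, 0.023, 1.371, -0.057], TCP at [0.146, 0.633, 0.304] pointing down, gripper open.
Joint ranges: [-2.86, 2.86], [-0.3, 2.09], [-1.38, 1.24], [0.06, 2.45], [-1.56, 4.7], [0.09, 2.05], [-2.69, 2.69]. Speed limits (rad/s): [2.57, 2.57, 3.14, 3.14, 3.14, 3.14, 3.14].

### API

Orientations are given as a unit quaternion [x, y, z, w].
In Python, from cell import manip, viewer, regions_of, landmark_of gives the robot as it stands.
- The arm moves only by the tool jog_arm, never from a script. Its arguments are lists of equal length, an entry for each row: "claw": the finger opening in mm, from 0 to 85.4; "xyz": the shift along the world's x, y, z in mm, a list of three; "dr": the turn, a rotation vector about the world's x, y, z in rad, a list of three. In form: {"claw": [claw, ...], "xyz": [[dx, dy, dz], ...], "dr": [[wx, wy, wz], ...]}. A call has 1 to 20 rows; each row is the pose to reach, as a shift and turn from the pose commanded when the call began; what a row does not reach only later rows make up. A row lasts 1/8 s, in which the tool goes at most 62.5 mm and 10.7 degrees, less where a joint would pass 70% of its speed; a pose out of reach is approached as far as the arm can. A call with a gripper value outside its range is refused whole. The fingers move at their own pace and stop on an object; "newtons" is the grip in N (left out, the last holds). Time passes only in rows, so rows that repeat a pose let the fingers close. It gives the time, the measured TCP pose, the force, the opening and the grip force at its end, in the units of the state.
- manip.sense(): the state, without advancing time (a new reading comes with each control period).
- viewer.camera(name): name is "scene" or "top" or "wrist"; returns a dict with "image" (400x640x3 uint8, red, green, blue), "fx", "fy", "cx", "cy" (pixels), "extrinsics" (4x4, takes a point from world to camera coordinates). Camera axes: x right, y down, z forward; pixel columns grow to the right and rows downward; lengths in m; the calibration is good to about 2 mm. A picture is of the moment at which its call begins. There is no depth.
- manip.job_done(): hands the job in; it is judged then, once.
Trained networks look in the newest picture that a camera, given by its name, has taken for a name from the list of things; names that differ only in an ending like _2 or _b are one class to them, and where a whole thing is asked for, a point or a joint stands for the part that bears it (a point fixed in the world has none). Each returns a list of dicts, best first, with "conf" (0 to 1); they miss things now and then, are a little off and sometimes report something else, mostly with a low value. They report only what shows in the picture. A call takes as long as a camera call.
- regions_of(camera, query): "pixels" (400x640 bool, what is visible of it) and "centre" ([column, row] in pixels, amid what is visible of it).
- landmark_of(camera, query): "centre" ([column, row] in pixels: a listed point, or the origin of a listed thing).
The state is a dict: "time_s": time; "joints": joint angles; "qvel": joint speeds; "effort": joint torques, N m; "eef_pos": TCP position; "ee_rot": TCP orientation; "contact_force": force on the tool from outside, world axes, zero at the start; "torque": the same for the moment, N m; "opening": finger opening in m; "finger_force": force on a finger pad.
Only numpy, scipy, OpenCV 4.12 (cv2) and the standard library are available. Lean on these libraries where they do the work, as an engineer would, in place of code of your own. Each camera call takes 0.05 s, during which the arm holds its last target. There are 200 camera calls.

## Working session

There is one attempt and no reset: what is moved stays moved. The work goes in short steps, Python scripts to look and compute and a tool call to move; the robot and the scene stay as the last step left them, time stands still between calls to the robot, and variables do not carry over. Pictures are saved under pics/ and viewed, at most 10 in all, crops included, and the job is handed in when it is done.

Besides the shell and the picture viewer there is one more tool, called by a JSON object that holds its "name" and its "arguments". jog_arm: Moves the arm, as the interface text tells. Its arguments: {"type":"object","properties":{"claw":{"type":"array","items":{"type":"number"}},"xyz":{"type":"array","items":{"type":"array","items":{"type":"number"}}},"dr":{"type":"array","items":{"type":"array","items":{"type":"number"}}},"newtons":{"type":"number"}},"required":["claw","xyz","dr"]}

```bash
ls; mkdir -p pics; cat > h.py <<'E'
import numpy as np, cv2
from cell import manip, viewer, regions_of, landmark_of
def ray(c,px):
    E=np.array(c["extrinsics"]);R,t=E[:3,:3],E[:3,3]
    d=R.T@np.array([(px[0]-c["cx"])/c["fx"],(px[1]-c["cy"])/c["fy"],1]);o=-R.T@t
    return o,d
def onz(c,px,z):
    o,d=ray(c,px);return o+d*(z-o[2])/d[2]
def proj(c,p):
    E=np.array(c["extrinsics"]);q=E[:3,:3]@np.array(p)+E[:3,3]
    return np.array([c["fx"]*q[0]/q[2]+c["cx"],c["fy"]*q[1]/q[2]+c["cy"]])
E
python3 - <<'E'
from h import *
Z=dict(flask=0,pivot=.084,stop_block=.084,bar_end=.084,keeper_pivot=.084,keeper_tip=.084,pattern=0,tin=0,hammer=0.01,clamp_bar=.084)
s=manip.sense();print(s["time_s"],s["eef_pos"],s["ee_rot"],s["contact_force"])
for n in("top","scene"):
    c=viewer.camera(n);cv2.imwrite(f"pics/{n}0.png",c["image"][:,:,::-1])
    print(n,onz(c,(320,200),.084))
    for q in Z:
        for r in landmark_of(n,q)[:2]:
            print(q,round(r["conf"],2),np.round(r["centre"],1),np.round(onz(c,r["centre"],Z[q]),4))
E
```

```text
pics
0.0 [0.14611045 0.63295353 0.30281548] [ 1.13122293e-01  9.93580609e-01 -9.59026630e-04 -3.72177218e-05] [ 1.37104694 -0.05376121 -0.49752583]
top [ 0.58719846 -0.02274439  0.084     ]
flask 0.6 [310.5 286.8] [ 0.4142 -0.0066  0.    ]
flask 0.23 [197.8 201.9] [0.5887 0.2309 0.    ]
pivot 0.64 [308.6 292.6] [ 0.4106 -0.0026  0.084 ]
stop_block 0.87 [326.5 187.9] [ 0.6108 -0.0351  0.084 ]
bar_end 0.85 [232.6 213.2] [0.56   0.1444 0.084 ]
keeper_pivot 0.56 [262.  177.1] [0.6304 0.0896 0.084 ]
keeper_tip 0.73 [234.6 187.1] [0.6104 0.1417 0.084 ]
pattern 0.71 [198.6 202.3] [0.5878 0.2292 0.    ]
tin 0.9 [393.1 256.7] [ 0.4776 -0.1792  0.    ]
clamp_bar 0.89 [308.8 290.5] [ 0.4146 -0.0029  0.084 ]
scene [ 0.60326882 -0.01806759  0.084     ]
flask 0.6 [276.5 168.5] [0.4191 0.0025 0.    ]
stop_block 0.6 [315.2 202. ] [ 0.6001 -0.029   0.084 ]
bar_end 0.62 [359.9 149. ] [0.5618 0.1439 0.084 ]
keeper_pivot 0.77 [364.  177.6] [0.6255 0.0926 0.084 ]
keeper_tip 0.55 [374.1 156.5] [0.5993 0.1518 0.084 ]
pattern 0.63 [394.1 157.4] [0.5932 0.2408 0.    ]
tin 0.65 [230.4 229. ] [ 0.4815 -0.1834  0.    ]
hammer 0.56 [322.5 294. ] [ 0.7399 -0.1371  0.01  ]
clamp_bar 0.82 [272.3 146.3] [0.4176 0.0014 0.084 ]
```

View pics/top0.png

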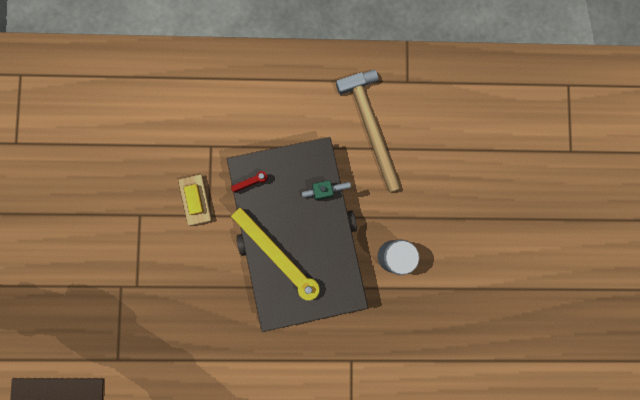

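View pics/scene0.png

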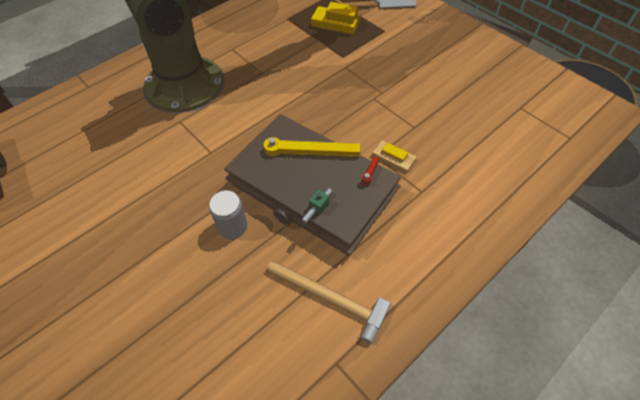

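The top view shows the flask with its corners near (228,158), (331,138), (367,308) and (262,330). The bar runs from the pivot at (308,290) to its end at (236,214). The keeper runs from (262,177) to (234,188), the block sits at (323,190), and the pin tip is near (303,194). The scene view agrees. Next I'll fit the flask pose.

```bash
cat >> h.py <<'E'
from scipy.optimize import least_squares
def T(p,l):
    c,s=np.cos(p[2]),np.sin(p[2]);l=np.asarray(l,float)
    return np.array([p[0]+c*l[0]-s*l[1],p[1]+s*l[0]+c*l[1]])
def loc(p,w):
    c,s=np.cos(p[2]),np.sin(p[2]);d=np.asarray(w)[:2]-np.array(p[:2])
    return np.array([c*d[0]+s*d[1],-s*d[0]+c*d[1]])
E
python3 - <<'E'
from h import *
P0=[.412,-.001,.2]
for n in("top","scene"):
    c=viewer.camera(n)
    m=regions_of(n,"flask")[0]["pixels"].copy()
    for q in("clamp_bar","keeper_tip","stop_block"):
        r=regions_of(n,q)
        if r:m|=r[0]["pixels"]; print(q,r[0]["conf"],r[0]["pixels"].sum())
    cv2.imwrite(f"pics/m{n}.png",m.astype(np.uint8)*255)
    # fit rectangle silhouette of the top face to dark mask
    h=cv2.convexHull(max(cv2.findContours(m.astype(np.uint8),0,1)[0],key=cv2.contourArea))[:,0].astype(float)
    print(n,np.round(cv2.approxPolyDP(h.astype(np.float32),6,True)[:,0]).tolist())
    print("expect",[np.round(proj(c,[*T(P0,l),.07])).tolist() for l in((-.062,-.105),(.283,-.105),(.283,.105),(-.062,.105))])
E
python3 - <<'E'
import cv2
a=cv2.imread('pics/top0.png')[125:335,175:385];cv2.imwrite('pics/c0.png',cv2.resize(a,(600,600),interpolation=2))
E
```

```text
clamp_bar 0.57 1558
keeper_tip 0.73 310
stop_block 0.96 19210
top [[329.0, 137.0], [351.0, 184.0], [367.0, 306.0], [262.0, 330.0], [237.0, 248.0], [227.0, 159.0]]
expect [[367.0, 312.0], [333.0, 139.0], [228.0, 158.0], [260.0, 334.0]]
clamp_bar 0.94 1262
keeper_tip 0.51 230
stop_block 0.72 13684
scene [[279.0, 114.0], [359.0, 144.0], [400.0, 176.0], [349.0, 255.0], [281.0, 223.0], [225.0, 179.0], [224.0, 168.0]]
expect [[221.0, 166.0], [345.0, 244.0], [398.0, 177.0], [278.0, 112.0]]
```

View pics/c0.png

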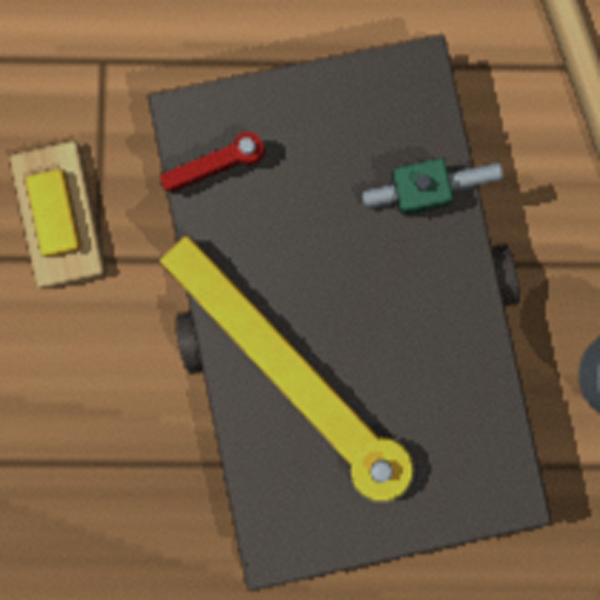

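The crop puts the pivot pin at full-image pixel (308.4,289.9), the pin tip at (302.4,194.3), the bar end at (235,212) and the keeper end at (231.7,188).

```bash
python3 - <<'E'
from h import *
c=viewer.camera("top")
S=[((.283,.105,.07),(227.2,158.3)),((.283,-.105,.07),(330.1,137.6)),((-.062,-.105,.07),(367.5,308.1)),((-.062,.105,.07),(262.5,331.5)),((0,0,.108),(308.4,289.9)),((.178,-.066,.104),(323.1,189.8))]
f=lambda p:np.concatenate([proj(c,[*T(p,l),l[2]])-px for l,px in S])
r=least_squares(f,[.41,0,.2]);p=r.x;print(p,np.round(r.fun,1))
for n,px,z in(("pintip",(302.4,194.3),.09),("barend",(235,212),.094),("ktip",(231.7,188),.094),("kpin",(261.5,176.1),.1)):
    w=onz(c,px,z);l=loc(p,w);print(n,np.round(w,4),np.round(l,4))
    if n=="barend":print("bar ang",np.arctan2(l[1],l[0]),np.hypot(*l))
    if n=="ktip":d=l-[.228,.043];print("keeper from +y",np.arctan2(-d[0],d[1]),np.hypot(*d))
np.save("p.npy",p)
E
```

```text
[ 0.41692604 -0.00252088  0.21981259] [-1.  -0.7  0.6 -1.4  1.1  0.5 -1.   1.1  0.2  0.6  0.1 -0.2]
pintip [0.5972 0.0112 0.09  ] [ 0.179  -0.0259]
barend [0.5617 0.1383 0.094 ] [0.172  0.1059]
bar ang 0.5517738360740639 0.20192778867383043
ktip [0.6073 0.1456 0.094 ] [0.2181 0.103 ]
keeper from +y 0.16305549551931578 0.06084262108603217
kpin [0.63  0.089 0.1  ] [0.2279 0.0428]
```

```bash
cat >> h.py <<'E'
def barpose(a,o,r=.165):
    p=np.load("p.npy");w=T(p,(r*np.cos(a)-o*np.sin(a),r*np.sin(a)+o*np.cos(a)))
    return w,p[2]+a+np.pi/2   # TCP xy, tool-y yaw
E
python3 - <<'E'
from h import *
C=np.array([.146,.633])
w,y=barpose(.552,.05);print(np.round((w-C)*1000,1),y-1.344)
print("push rel to approach:")
for a in np.r_[.552,np.linspace(.50,.0,11)]:
    v,yy=barpose(a,.027);print(round(a,3),np.round((v-w)*1000,1),round(yy-y,3))
E
```

```text
[ 354.3 -484.6] 0.9986089129379645
push rel to approach:
0.552 [ 16.  -16.5] 0.0
0.5 [ 22.9 -21.8] -0.052
0.45 [ 29.2 -27.3] -0.102
0.4 [ 35.2 -33.1] -0.152
0.35 [ 41.  -39.2] -0.202
0.3 [ 46.4 -45.5] -0.252
0.25 [ 51.5 -52.1] -0.302
0.2 [ 56.3 -59. ] -0.352
0.15 [ 60.7 -66.1] -0.402
0.1 [ 64.8 -73.4] -0.452
0.05 [ 68.5 -80.9] -0.502
0.0 [ 71.8 -88.6] -0.552
```

{"name": "jog_arm", "arguments": {"claw": [0, 0, 0, 0, 0, 0, 0, 0, 0, 0, 0, 0, 0, 0, 0, 0, 0, 0], "xyz": [[35, -48, 0], [70, -97, 0], [106, -145, 0], [142, -194, 0], [177, -242, 0], [212, -290, 0], [248, -339, 0], [284, -388, 0], [319, -436, 0], [354, -485, 0], [354, -485, -20], [354, -485, -50], [354, -485, -80], [354, -485, -110], [354, -485, -130], [354, -485, -145], [354, -485, -151], [354, -485, -151]], "dr": [[0, 0, 0.1], [0, 0, 0.2], [0, 0, 0.3], [0, 0, 0.4], [0, 0, 0.5], [0, 0, 0.6], [0, 0, 0.7], [0, 0, 0.8], [0, 0, 0.9], [0, 0, 1], [0, 0, 1], [0, 0, 1], [0, 0, 1], [0, 0, 1], [0, 0, 1], [0, 0, 1], [0, 0, 1], [0, 0, 1]]}}

```text
time_s: 3.9
eef_pos: [0.5003, 0.1484, 0.1531]
ee_rot: [-0.377, 0.926, 0.0, 0.0]
contact_force: [1.4, 0.1, -0.6]
opening: 0.0001
finger_force: 0.0
```

```bash
python3 - <<'E'
from h import *
c=viewer.camera("scene");a=c["image"][90:290,190:430,::-1];cv2.imwrite("pics/s1.png",cv2.resize(a,(720,600),interpolation=2))
s=manip.sense();print(s["time_s"],s["eef_pos"],s["contact_force"],s["torque"],s["opening"],s["joints"])
E
```

```text
3.95 [0.50059546 0.14847674 0.15351728] [-0.80360655  0.74869329 -0.11232004] [-0.02058246  0.02200167 -0.0381068 ] 0.00023986422827115762 [-0.675579    0.18349512  0.36815539  1.95321929 -0.07748969  1.01728602
  2.07158991]
```

View pics/s1.png

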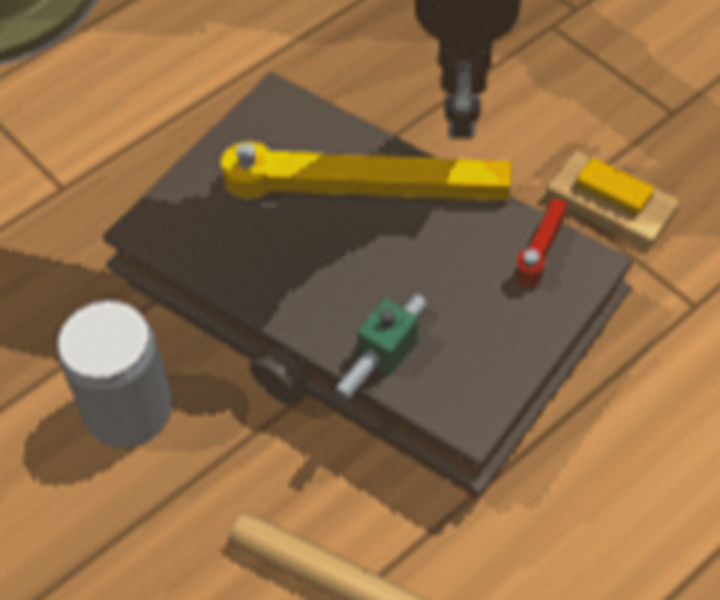

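The closed fingers stand on the bar's outer side with clearance, near crop pixel (460,130). The bar, keeper and bystanders haven't moved. Now the push.

{"name": "jog_arm", "arguments": {"claw": [0, 0, 0, 0, 0, 0, 0, 0, 0, 0, 0, 0, 0, 0, 0, 0, 0], "xyz": [[8, -8, 0], [12, -12, 0], [16, -16, 0], [20, -19, 0], [23, -22, 0], [26, -24.5, 0], [29, -27, 0], [35, -33, 0], [41, -39, 0], [46.5, -45.5, 0], [51.5, -52, 0], [56, -59, 0], [60.5, -66, 0], [65, -73.5, 0], [68.5, -81, 0], [68.5, -81, 0], [68.5, -81, 0]], "dr": [[0, 0, 0], [0, 0, 0], [0, 0, 0], [0, 0, -0.02], [0, 0, -0.05], [0, 0, -0.075], [0, 0, -0.1], [0, 0, -0.15], [0, 0, -0.2], [0, 0, -0.25], [0, 0, -0.3], [0, 0, -0.35], [0, 0, -0.4], [0, 0, -0.45], [0, 0, -0.5], [0, 0, -0.5], [0, 0, -0.5]]}}

```text
time_s: 6.08
eef_pos: [0.5684, 0.0666, 0.1527]
ee_rot: [-0.136, 0.991, -0.0, -0.0]
contact_force: [-0.6, 0.1, 0.5]
opening: -0.0004
finger_force: 0.0
```

```bash
python3 - <<'E'
from h import *
p=np.load("p.npy");F=[]
for i in range(6):
    c=viewer.camera("top");s=manip.sense();F.append(s["contact_force"])
F=np.array(F);n=T([0,0,p[2]],(0,1));print("normal force +y local",np.round(F[:,:2]@n,2),F.mean(0))
a=c["image"][125:335,175:385,::-1];cv2.imwrite("pics/t2.png",cv2.resize(a,(600,600),interpolation=2))
print(s["time_s"],s["eef_pos"],loc(p,s["eef_pos"]))
E
```

```text
normal force +y local [-0.09 -0.51  0.75 -0.43 -0.12  0.49] [-0.26108355 -0.04241251 -0.2221604 ]
6.375 [0.56857567 0.06738387 0.15292374] [0.16324319 0.03515603]
```

View pics/t2.png

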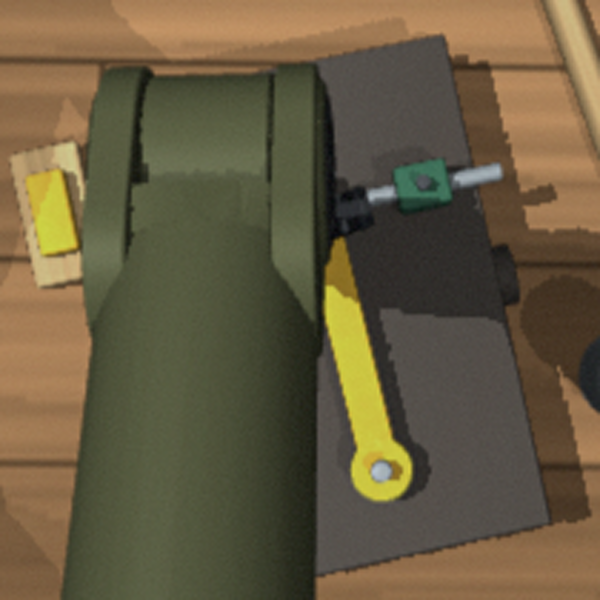

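The bar has swung almost to the pin; its visible part runs from crop (381,471) to (335,240). I'll measure its angle from the right edge.

```bash
cat > ang.py <<'E'
from h import *
def barangle(c):
    p=np.load("p.npy");hsv=cv2.cvtColor(c["image"],cv2.COLOR_RGB2HSV)
    m=((hsv[...,0]>20)&(hsv[...,0]<35)&(hsv[...,1]>130)&(hsv[...,2]>45))
    L=[]
    for row in range(215,276):
        x=np.where(m[row,260:345])[0]
        if len(x)>3: L.append(loc(p,onz(c,(x.max()+260.5,row),.094)))
    L=np.array(L);k,b=np.polyfit(L[:,0],L[:,1],1);r=L[:,1]-k*L[:,0]-b
    g=abs(r)<.003;k,b=np.polyfit(L[g,0],L[g,1],1)
    return np.arctan(k),b,L[g,1].mean(),L[g,0].mean(),g.sum(),len(g)
if __name__=="__main__":
    a,b,y,x,n,N=barangle(viewer.camera("top"));print("slope ang",a,"intercept",b,"ang via offset",np.arctan2(y,x)+np.arcsin(.0125/np.hypot(x,y)),n,N,x,y)
E
python3 ang.py
```

```text
slope ang 0.03337046751066091 intercept -0.012515679874261424 ang via offset 0.03326569501723041 61 61 0.08352070140940597 -0.00972751999067809
```

{"name": "jog_arm", "arguments": {"claw": [0, 0, 0, 0, 0], "xyz": [[1.5, -3, 0], [3, -6, 0], [4.5, -9, 0], [5.5, -12, 0], [5.5, -12, 0]], "dr": [[0, 0, -0.03], [0, 0, -0.06], [0, 0, -0.09], [0, 0, -0.12], [0, 0, -0.12]]}}

```text
time_s: 7.05
eef_pos: [0.5744, 0.0549, 0.1529]
ee_rot: [-0.076, 0.997, -0.0, 0.0]
contact_force: [-0.8, 0.9, -0.2]
opening: 0.0001
finger_force: 0.3
```

```bash
cat > f.py <<'E'
from ang import *
p=np.load("p.npy");F=[];A=[];X=[];Q=[]
n=T([0,0,p[2]-.075],(0,1))
for i in range(6):
    c=viewer.camera("top");s=manip.sense();F.append(s["contact_force"]);X.append(s["eef_pos"]);Q.append(s["torque"])
    A.append(barangle(c)[0])
F=np.array(F);print("N",np.round(F[:,:2]@n,1),"mean",round((F[:,:2]@n).mean(),2),F.mean(0).round(2))
print("t",s["time_s"],"tcp loc",loc(p,np.mean(X,0)).round(4),"z",X[-1][2].round(4),"ang",np.mean(A).round(4),np.std(A).round(4))
E
python3 f.py
```

```text
N [ 0.8  0.6  0.2 -0.1  0.5 -0.1] mean 0.3 [ 0.07  0.31 -0.08]
t 7.35 tcp loc [0.1661 0.0217] z 0.153 ang -0.0348 0.001
```

{"name": "jog_arm", "arguments": {"claw": [0, 0, 0, 0], "xyz": [[0.2, -1, 0], [0.5, -2, 0], [0.7, -3, 0], [0.7, -3, 0]], "dr": [[0, 0, 0], [0, 0, 0], [0, 0, 0], [0, 0, 0]]}}

```text
time_s: 7.85
eef_pos: [0.575, 0.0525, 0.153]
ee_rot: [-0.077, 0.997, 0.0, 0.0]
contact_force: [0.3, 1.8, 0.0]
opening: 0.0002
finger_force: 1.0
```

```bash
python3 f.py
```

```text
N [1.8 2.  1.7 2.5 3.  2.4] mean 2.24 [-0.16  2.24  0.55]
t 8.15 tcp loc [0.1662 0.0192] z 0.153 ang -0.0486 0.0009
```

{"name": "jog_arm", "arguments": {"claw": [0, 0], "xyz": [[0.2, -1, 0], [0.2, -1, 0]], "dr": [[0, 0, 0], [0, 0, 0]]}}

```text
time_s: 8.4
eef_pos: [0.5752, 0.0512, 0.153]
ee_rot: [-0.076, 0.997, -0.0, 0.0]
contact_force: [-0.2, 1.2, 0.3]
opening: 0.0003
finger_force: 0.9
```

```bash
python3 f.py
```

```text
N [1.5 2.  1.8 1.9 2.6 1. ] mean 1.77 [ 0.7   1.89 -0.04]
t 8.7 tcp loc [0.1662 0.0179] z 0.153 ang -0.0567 0.0008
```

{"name": "jog_arm", "arguments": {"claw": [0, 0], "xyz": [[0.2, -1, 0], [0.2, -1, 0]], "dr": [[0, 0, 0], [0, 0, 0]]}}

```text
time_s: 8.95
eef_pos: [0.5754, 0.0504, 0.153]
ee_rot: [-0.077, 0.997, 0.0, 0.0]
contact_force: [1.4, 2.5, -0.5]
opening: 0.0
finger_force: 1.0
```

```bash
python3 f.py
```

```text
N [2.2 1.8 1.3 2.3 2.3 1.9] mean 1.97 [1.38 2.19 0.05]
t 9.25 tcp loc [0.1662 0.0171] z 0.153 ang -0.0619 0.002
```

{"name": "jog_arm", "arguments": {"claw": [0, 0], "xyz": [[0.1, -0.5, 0], [0.1, -0.5, 0]], "dr": [[0, 0, 0], [0, 0, 0]]}}

```text
time_s: 9.5
eef_pos: [0.5755, 0.0499, 0.153]
ee_rot: [-0.077, 0.997, 0.0, 0.0]
contact_force: [1.9, 3.0, -0.2]
opening: -0.0004
finger_force: 1.1
```

```bash
python3 f.py
```

```text
N [2.  1.6 2.7 2.6 2.9 1.7] mean 2.26 [ 1.92  2.57 -0.03]
t 9.8 tcp loc [0.1662 0.0166] z 0.153 ang -0.0642 0.0013
```

{"name": "jog_arm", "arguments": {"claw": [0, 0], "xyz": [[0.2, -1, 0], [0.2, -1, 0]], "dr": [[0, 0, 0], [0, 0, 0]]}}

```text
time_s: 10.05
eef_pos: [0.5756, 0.0491, 0.153]
ee_rot: [-0.077, 0.997, 0.0, 0.0]
contact_force: [2.8, 3.3, 0.5]
opening: -0.0
finger_force: 1.6
```

```bash
python3 f.py
```

```text
N [3.3 2.7 4.  3.4 3.7 4.9] mean 3.67 [1.45 3.92 0.14]
t 10.35 tcp loc [0.1661 0.0158] z 0.153 ang -0.0692 0.0019
```

{"name": "jog_arm", "arguments": {"claw": [0, 0], "xyz": [[0.1, -0.5, 0], [0.1, -0.5, 0]], "dr": [[0, 0, 0], [0, 0, 0]]}}

```text
time_s: 10.6
eef_pos: [0.5756, 0.049, 0.153]
ee_rot: [-0.077, 0.997, 0.0, 0.0]
contact_force: [1.6, 4.8, 0.5]
opening: 0.0
finger_force: 2.3
```

```bash
python3 f.py
```

```text
N [4.6 4.7 5.3 3.9 5.8 4.9] mean 4.86 [1.57 5.14 0.68]
t 10.9 tcp loc [0.1661 0.0157] z 0.153 ang -0.0694 0.0013
```

Pin contact: the force is rising by about 2.4 N per commanded mm. I'm aiming for about 9 N at the finger, which is about 6.5 N on the pin.

{"name": "jog_arm", "arguments": {"claw": [0, 0, 0], "xyz": [[0.1, -0.5, 0], [0.2, -1, 0], [0.2, -1, 0]], "dr": [[0, 0, 0], [0, 0, 0], [0, 0, 0]]}}

```text
time_s: 11.28
eef_pos: [0.5757, 0.0489, 0.153]
ee_rot: [-0.077, 0.997, 0.001, -0.0]
contact_force: [1.0, 6.4, 1.3]
opening: 0.0004
finger_force: 3.1
```

```bash
python3 f.py
```

```text
N [6.3 6.  6.4 6.7 6.3 6.7] mean 6.39 [1.06 6.62 0.99]
t 11.575 tcp loc [0.1662 0.0155] z 0.153 ang -0.0699 0.001
```

{"name": "jog_arm", "arguments": {"claw": [0, 0, 0, 0], "xyz": [[0.1, -0.5, 0], [0.2, -1, 0], [0.3, -1.5, 0], [0.3, -1.5, 0]], "dr": [[0, 0, 0], [0, 0, 0], [0, 0, 0], [0, 0, 0]]}}

```text
time_s: 12.08
eef_pos: [0.5758, 0.0487, 0.153]
ee_rot: [-0.077, 0.997, 0.002, -0.0]
contact_force: [-0.4, 8.6, 1.4]
opening: 0.0001
finger_force: 4.3
```

```bash
python3 f.py
```

```text
N [9.  8.8 8.6 8.2 8.6 8.7] mean 8.64 [0.   8.73 1.92]
t 12.375 tcp loc [0.1662 0.0153] z 0.153 ang -0.0721 0.0013
```

{"name": "jog_arm", "arguments": {"claw": [0, 0, 0, 0, 0, 0, 0, 0, 0, 0, 0, 0, 0, 0, 0, 0, 0, 0, 0], "xyz": [[0, -0.1, 0], [0, -0.1, 0], [0, -0.1, 0], [0, -0.1, 0], [0, -0.1, 0], [0, -0.1, 0], [0, -0.1, 0], [0, -0.1, 0], [-0.2, 1, 0], [-0.3, 2, 0], [-0.5, 4, 0], [-1, 7, 0], [-1.5, 11, 0], [-2.5, 18, 0], [-3, 22, 0], [-3, 22, 20], [-3, 22, 40], [-3, 22, 60], [-3, 22, 60]], "dr": [[0, 0, 0], [0, 0, 0], [0, 0, 0], [0, 0, 0], [0, 0, 0], [0, 0, 0], [0, 0, 0], [0, 0, 0], [0, 0, 0], [0, 0, 0], [0, 0, 0], [0, 0, 0], [0, 0, 0], [0, 0, 0], [0, 0, 0], [0, 0, 0], [0, 0, 0], [0, 0, 0], [0, 0, 0]]}}

```text
time_s: 14.75
eef_pos: [0.5746, 0.0677, 0.2158]
ee_rot: [-0.076, 0.997, 0.0, 0.002]
contact_force: [-0.1, -1.3, -0.1]
opening: 0.0
finger_force: 0.0
```

```bash
cat >> h.py <<'E'
def keeppose(k,o,r=.048):
    p=np.load("p.npy");d=np.array([-np.sin(k),np.cos(k)]);n=np.array([-np.cos(k),-np.sin(k)])
    return T(p,np.array([.228,.043])+r*d-o*n),p[2]+k
E
python3 f.py; python3 - <<'E'
from h import *
s=manip.sense();X=s["eef_pos"];q=s["ee_rot"];print(X,q,s["joints"].round(3) if hasattr(s["joints"],"round") else s["joints"])
yaw=(np.arctan2(q[1],q[0])*2-np.pi/2)%np.pi;print("tool y yaw",yaw)
w,y=keeppose(.163,.042);print("approach",np.round((w-X[:2])*1000,1),y-yaw)
for k in np.r_[.163,np.arange(.25,2.3,.1)]:
    v,yy=keeppose(k,.022);print(round(k,3),np.round((v-w)*1000,1),round(yy-y,3))
E
```

```text
N [ 0.3 -1.2  0.5 -0.1 -0.4  0.1] mean -0.12 [ 0.09 -0.11 -0.39]
t 15.05 tcp loc [0.1676 0.0345] z 0.2121 ang -0.0673 0.0013
[0.57270187 0.06777508 0.2121076 ] [-7.65016618e-02  9.97069157e-01 -1.47871488e-04 -7.55041927e-04] [-0.615  0.247  0.521  1.77  -0.133  1.161  1.67 ]
tool y yaw 1.7239493324305761
approach [78.4 81.6] -1.341136746287508
0.163 [-18.6  -7.5] 0.0
0.25 [-23.1  -7.5] 0.087
0.35 [-28.4  -7.9] 0.187
0.45 [-33.6  -8.9] 0.287
0.55 [-38.6 -10.4] 0.387
0.65 [-43.5 -12.4] 0.487
0.75 [-48.2 -14.9] 0.587
0.85 [-52.6 -17.9] 0.687
0.95 [-56.6 -21.2] 0.787
1.05 [-60.4 -25. ] 0.887
1.15 [-63.7 -29.1] 0.987
1.25 [-66.6 -33.5] 1.087
1.35 [-69.  -38.2] 1.187
1.45 [-71.  -43.1] 1.287
1.55 [-72.4 -48.1] 1.387
1.65 [-73.4 -53.3] 1.487
1.75 [-73.8 -58.6] 1.587
1.85 [-73.7 -63.9] 1.687
1.95 [-73.1 -69.1] 1.787
2.05 [-71.9 -74.3] 1.887
2.15 [-70.3 -79.3] 1.987
2.25 [-68.1 -84.1] 2.087
```

{"name": "jog_arm", "arguments": {"claw": [0, 0, 0, 0, 0, 0, 0, 0, 0, 0, 0, 0, 0, 0, 0], "xyz": [[8, 8, 0], [16, 16, 0], [24, 25, 0], [32, 33, 0], [40, 41, 0], [48, 49, 0], [56, 58, 0], [63, 66, 0], [71, 74, 0], [78.5, 81.5, 0], [78.5, 81.5, 0], [78.5, 81.5, -20], [78.5, 81.5, -40], [78.5, 81.5, -60], [78.5, 81.5, -60]], "dr": [[0, 0, -0.13], [0, 0, -0.27], [0, 0, -0.4], [0, 0, -0.54], [0, 0, -0.67], [0, 0, -0.8], [0, 0, -0.94], [0, 0, -1.07], [0, 0, -1.2], [0, 0, -1.34], [0, 0, -1.34], [0, 0, -1.34], [0, 0, -1.34], [0, 0, -1.34], [0, 0, -1.34]]}}

```text
time_s: 16.92
eef_pos: [0.6501, 0.149, 0.15]
ee_rot: [0.559, 0.829, -0.002, -0.002]
contact_force: [-0.4, 1.0, -0.4]
opening: 0.0003
finger_force: 0.0
```

```bash
python3 - <<'E'
from h import *
c=viewer.camera("scene");a=c["image"][90:290,190:430,::-1];cv2.imwrite("pics/s3.png",cv2.resize(a,(720,600),interpolation=2))
s=manip.sense();print(s["time_s"],s["eef_pos"],s["contact_force"],s["joints"],keeppose(.163,.042))
E
```

```text
16.975 [0.65101637 0.14906018 0.15157712] [0.0799482  1.4241332  0.28634464] [-0.76106657  0.53820377  0.66640109  1.59106664 -0.35579697  1.13916375
  0.37174505] (array([0.65109443, 0.14937307]), np.float64(0.3828125861430681))
```

View pics/s3.png

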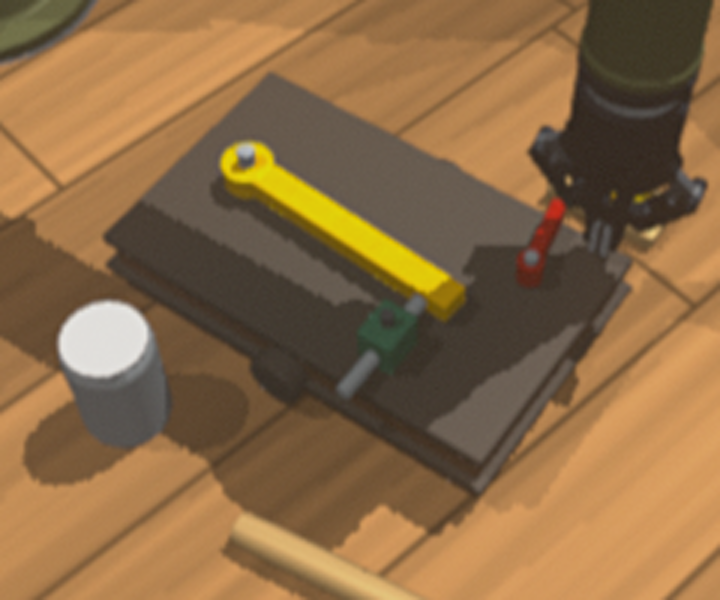

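The bar lies on the pin tip at crop pixel (418,303), and the pin hasn't moved. The fingers stand on the outer side of the keeper at (605,235). Now I'll swing the keeper.

{"name": "jog_arm", "arguments": {"claw": [0, 0, 0, 0, 0, 0, 0, 0, 0, 0, 0, 0, 0, 0, 0, 0, 0, 0, 0, 0], "xyz": [[-9, -4, 0], [-14, -6, 0], [-18.5, -7.5, 0], [-23, -7.5, 0], [-28.5, -8, 0], [-33.5, -9, 0], [-38.5, -10.5, 0], [-43.5, -12.5, 0], [-48, -15, 0], [-52.5, -18, 0], [-56.5, -21, 0], [-60.5, -25, 0], [-63.5, -29, 0], [-66.5, -33.5, 0], [-69, -38, 0], [-71, -43, 0], [-72.5, -48, 0], [-73.5, -53.5, 0], [-74, -58.5, 0], [-74, -58.5, 0]], "dr": [[0, 0, 0], [0, 0, 0], [0, 0, 0], [0, 0, 0.09], [0, 0, 0.19], [0, 0, 0.29], [0, 0, 0.39], [0, 0, 0.49], [0, 0, 0.59], [0, 0, 0.69], [0, 0, 0.79], [0, 0, 0.89], [0, 0, 0.99], [0, 0, 1.09], [0, 0, 1.19], [0, 0, 1.29], [0, 0, 1.39], [0, 0, 1.49], [0, 0, 1.59], [0, 0, 1.59]]}}

```text
time_s: 19.48
eef_pos: [0.5779, 0.0912, 0.1536]
ee_rot: [-0.2, 0.98, 0.0, 0.001]
contact_force: [-0.1, -0.0, 0.8]
opening: 0.0001
finger_force: 0.4
```

```bash
cat > k.py <<'E'
from h import *
import sys
p=np.load("p.npy");F=[];X=[]
k=float(sys.argv[1]);n=T([0,0,p[2]],(-np.cos(k),-np.sin(k)))
for i in range(5):
    c=viewer.camera("scene");s=manip.sense();F.append(s["contact_force"]);X.append(s["eef_pos"])
F=np.array(F);N=-(F[:,:2]@n);x=np.mean(X,0);L=loc(p,x)-[.228,.043]
kk=np.arctan2(-L[0],L[1])-np.arctan2(.022,np.hypot(*L))*-1
print("t",s["time_s"],"N",N.round(1),"mean",N.mean().round(2),F.mean(0).round(2),"R",np.hypot(*L).round(4),"k~",round(kk%6.28,3),"tcp",x.round(4),"j7",s["joints"][6])
if len(sys.argv)>2:
    a=c["image"][90:290,190:430,::-1];cv2.imwrite(sys.argv[2],cv2.resize(a,(720,600),interpolation=2))
E
python3 k.py 1.75 pics/s4.png
```

```text
t 19.725 N [1.4 1.2 1.  1.1 1.2] mean 1.19 [-0.32  1.15  0.75] R 0.0525 k~ 1.711 tcp [0.5776 0.0911 0.1532] j7 1.8905642064202854
```

View pics/s4.png

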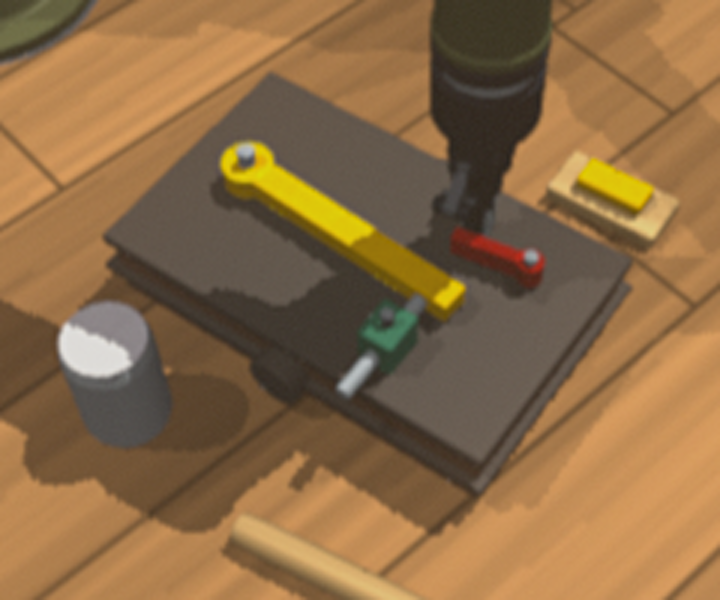

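The keeper is swinging properly: its tip is at crop (457,243) and the fingers sit behind it at (485,215). Continuing.

{"name": "jog_arm", "arguments": {"claw": [0, 0, 0, 0, 0, 0], "xyz": [[0, -3, 0], [0, -5.5, 0], [0.5, -8, 0], [1, -10.5, 0], [1.5, -13, 0], [1.5, -13, 0]], "dr": [[0, 0, 0.05], [0, 0, 0.1], [0, 0, 0.15], [0, 0, 0.2], [0, 0, 0.25], [0, 0, 0.25]]}}

```text
time_s: 20.48
eef_pos: [0.579, 0.0781, 0.1529]
ee_rot: [-0.32, 0.947, 0.0, -0.0]
contact_force: [-0.8, 0.8, 1.0]
opening: 0.0003
finger_force: 0.8
```

```bash
python3 k.py 2.0
```

```text
t 20.725 N [1.8 1.6 1.9 0.9 1.5] mean 1.57 [-0.62  1.5   1.37] R 0.0522 k~ 1.964 tcp [0.579  0.0781 0.1529] j7 2.1532395861770874
```

{"name": "jog_arm", "arguments": {"claw": [0, 0, 0, 0], "xyz": [[0.2, -1, 0], [0.5, -2, 0], [0.8, -3, 0], [0.8, -3, 0]], "dr": [[0, 0, 0.02], [0, 0, 0.04], [0, 0, 0.06], [0, 0, 0.06]]}}

```text
time_s: 21.22
eef_pos: [0.58, 0.0746, 0.1529]
ee_rot: [-0.349, 0.937, -0.0, 0.0]
contact_force: [-1.1, 2.1, 1.4]
opening: 0.0002
finger_force: 0.9
```

```bash
python3 k.py 2.06
```

```text
t 21.475 N [2.2 1.1 1.6 1.7 0.9] mean 1.5 [-0.94  1.17  0.65] R 0.0521 k~ 2.033 tcp [0.58   0.0747 0.1529] j7 2.2169363411711895
```

{"name": "jog_arm", "arguments": {"claw": [0, 0, 0, 0], "xyz": [[0.3, -1, 0], [0.7, -2, 0], [1, -3, 0], [1, -3, 0]], "dr": [[0, 0, 0.02], [0, 0, 0.04], [0, 0, 0.06], [0, 0, 0.06]]}}

```text
time_s: 21.98
eef_pos: [0.5811, 0.0717, 0.153]
ee_rot: [-0.377, 0.926, -0.0, 0.0]
contact_force: [-0.8, 1.6, 1.3]
opening: 0.0002
finger_force: 0.9
```

```bash
python3 k.py 2.1
```

```text
t 22.225 N [2.5 1.  1.5 1.2 0.6] mean 1.37 [-0.62  1.29  0.77] R 0.052 k~ 2.093 tcp [0.5811 0.0717 0.1529] j7 2.2802991785710214
```

{"name": "jog_arm", "arguments": {"claw": [0, 0, 0], "xyz": [[0.4, -1, 0], [0.8, -2, 0], [0.8, -2, 0]], "dr": [[0, 0, 0.02], [0, 0, 0.04], [0, 0, 0.04]]}}

```text
time_s: 22.6
eef_pos: [0.5818, 0.0697, 0.1529]
ee_rot: [-0.396, 0.918, 0.0, 0.0]
contact_force: [-0.2, 1.7, 0.5]
opening: -0.0002
finger_force: 0.9
```

```bash
python3 k.py 2.14
```

```text
t 22.85 N [2.  1.5 1.9 1.6 1.4] mean 1.67 [-0.88  1.48  0.83] R 0.052 k~ 2.133 tcp [0.5818 0.0698 0.1529] j7 2.3226130788878705
```

{"name": "jog_arm", "arguments": {"claw": [0, 0, 0], "xyz": [[0.4, -1, 0], [0.9, -2, 0], [0.9, -2, 0]], "dr": [[0, 0, 0.02], [0, 0, 0.04], [0, 0, 0.04]]}}

```text
time_s: 23.22
eef_pos: [0.5828, 0.0677, 0.153]
ee_rot: [-0.414, 0.91, -0.0, 0.0]
contact_force: [-0.8, 1.3, 0.3]
opening: -0.0003
finger_force: 0.9
```

```bash
python3 k.py 2.18
```

```text
t 23.475 N [1.4 1.8 1.6 1.8 0.9] mean 1.5 [-0.5   1.68  0.81] R 0.0519 k~ 2.177 tcp [0.5828 0.0678 0.153 ] j7 2.3649818084451284
```

{"name": "jog_arm", "arguments": {"claw": [0, 0], "xyz": [[0.4, -1, 0], [0.4, -1, 0]], "dr": [[0, 0, 0.02], [0, 0, 0.02]]}}

```text
time_s: 23.72
eef_pos: [0.5831, 0.0669, 0.153]
ee_rot: [-0.423, 0.906, 0.0, 0.0]
contact_force: [-0.7, 0.7, 0.8]
opening: -0.0
finger_force: 0.9
```

```bash
python3 k.py 2.2 pics/s5.png
```

```text
t 23.975 N [2.3 1.4 1.7 2.2 1.7] mean 1.85 [-0.93  1.74  0.74] R 0.052 k~ 2.194 tcp [0.5831 0.0669 0.153 ] j7 2.38615090566128
```

View pics/s5.png

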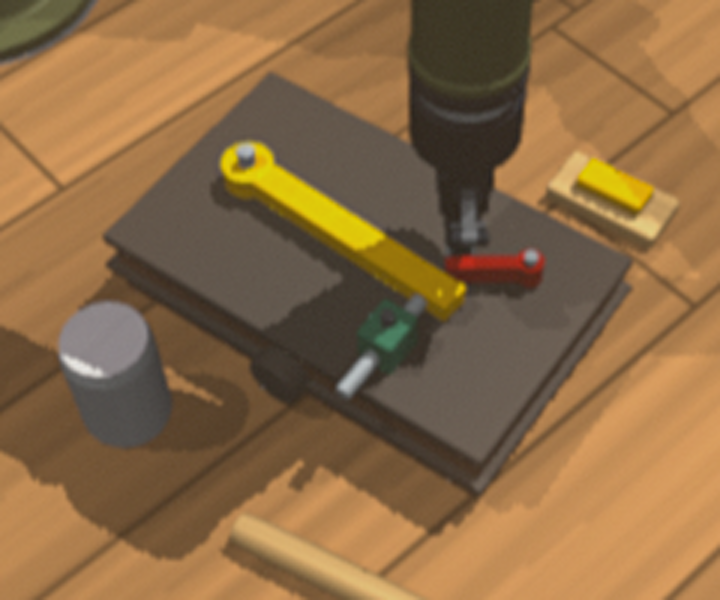

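The keeper tip at crop (450,265) is a few mm from the bar edge, so I'll keep to small steps.

{"name": "jog_arm", "arguments": {"claw": [0, 0], "xyz": [[0.5, -1, 0], [0.5, -1, 0]], "dr": [[0, 0, 0.02], [0, 0, 0.02]]}}

```text
time_s: 24.22
eef_pos: [0.5837, 0.0658, 0.153]
ee_rot: [-0.432, 0.902, 0.0, 0.0]
contact_force: [-1.2, 1.7, 1.3]
opening: -0.0002
finger_force: 0.9
```

```bash
python3 k.py 2.22
```

```text
t 24.475 N [1.6 2.2 1.9 0.9 2.6] mean 1.83 [-0.73  1.97  0.94] R 0.0519 k~ 2.218 tcp [0.5837 0.0658 0.153 ] j7 2.4073894072846103
```

{"name": "jog_arm", "arguments": {"claw": [0, 0], "xyz": [[0.5, -1, 0], [0.5, -1, 0]], "dr": [[0, 0, 0.02], [0, 0, 0.02]]}}

```text
time_s: 24.72
eef_pos: [0.5842, 0.0648, 0.153]
ee_rot: [-0.441, 0.897, 0.0, 0.0]
contact_force: [-1.2, 2.8, -0.1]
opening: -0.0001
finger_force: 0.9
```

```bash
python3 k.py 2.22
```

```text
t 24.975 N [1.3 1.3 1.5 1.9 1. ] mean 1.41 [-0.52  1.57  0.31] R 0.052 k~ 2.238 tcp [0.5841 0.0648 0.153 ] j7 2.4286175551044997
```

{"name": "jog_arm", "arguments": {"claw": [0, 0], "xyz": [[0.5, -1, 0], [0.5, -1, 0]], "dr": [[0, 0, 0.02], [0, 0, 0.02]]}}

```text
time_s: 25.22
eef_pos: [0.5846, 0.0638, 0.1529]
ee_rot: [-0.45, 0.893, 0.0, 0.0]
contact_force: [0.6, 2.0, 0.4]
opening: -0.0
finger_force: 0.9
```

```bash
python3 k.py 2.22
```

```text
t 25.475 N [1.8 1.5 1.7 1.5 1.1] mean 1.52 [-0.34  1.96  0.36] R 0.052 k~ 2.26 tcp [0.5846 0.0638 0.153 ] j7 2.449791366716303
```

{"name": "jog_arm", "arguments": {"claw": [0, 0], "xyz": [[0.6, -1, 0], [0.6, -1, 0]], "dr": [[0, 0, 0.02], [0, 0, 0.02]]}}

```text
time_s: 25.72
eef_pos: [0.5849, 0.0632, 0.1529]
ee_rot: [-0.459, 0.888, 0.0, -0.0]
contact_force: [-2.3, 2.1, 1.2]
opening: 0.0
finger_force: 1.8
```

```bash
python3 k.py 2.22
```

```text
t 25.975 N [3.5 3.4 4.8 4.2 3.7] mean 3.93 [-2.3   3.37  1.38] R 0.0521 k~ 2.273 tcp [0.5849 0.0632 0.1529] j7 2.471075034889071
```

{"name": "jog_arm", "arguments": {"claw": [0, 0], "xyz": [[0.6, -1, 0], [0.6, -1, 0]], "dr": [[0, 0, 0.02], [0, 0, 0.02]]}}

```text
time_s: 26.22
eef_pos: [0.585, 0.0627, 0.1528]
ee_rot: [-0.468, 0.884, 0.001, -0.001]
contact_force: [-4.5, 4.9, 2.2]
opening: 0.0003
finger_force: 3.2
```

```bash
python3 k.py 2.22 pics/s6.png
```

```text
t 26.475 N [6.6 5.5 7.5 6.9 6. ] mean 6.51 [-4.56  4.68  2.68] R 0.0522 k~ 2.28 tcp [0.585  0.0628 0.1528] j7 2.4927093409018197
```

View pics/s6.png

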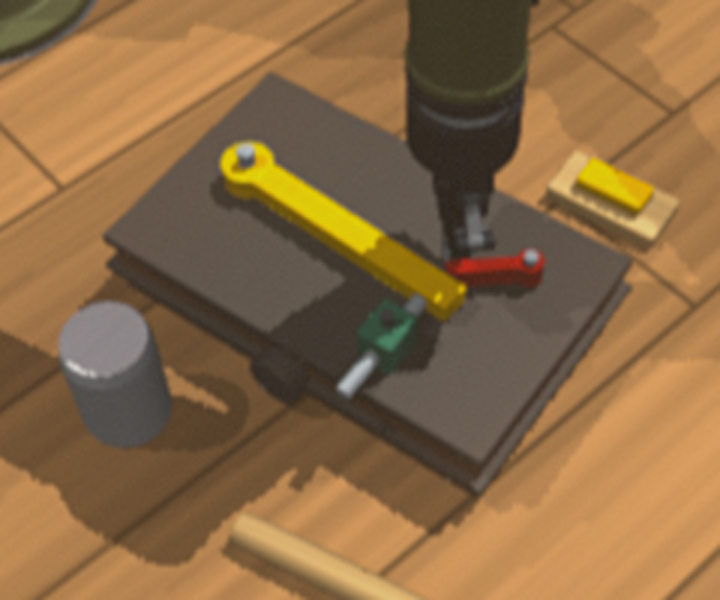

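The keeper tip touches the bar at crop (450,267), with about 4 N beyond friction, and the pin is unchanged. Retreating square to the keeper, then up.

{"name": "jog_arm", "arguments": {"claw": [0, 0, 0, 0, 0, 0, 0, 0, 0, 0, 0, 0, 0, 0, 0, 0, 0], "xyz": [[0, 0, 0], [0, 0, 0], [0, 0, 0], [-0.8, 0.7, 0], [-1.6, 1.3, 0], [-3, 2.5, 0], [-6, 5, 0], [-11, 9, 0], [-19, 16, 0], [-19, 16, 0], [-19, 16, 25], [-19, 16, 60], [-19, 30, 100], [-19, 60, 130], [-30, 100, 150], [-60, 150, 150], [-60, 150, 150]], "dr": [[0, 0, 0], [0, 0, 0], [0, 0, 0], [0, 0, 0], [0, 0, 0], [0, 0, 0], [0, 0, 0], [0, 0, 0], [0, 0, 0], [0, 0, 0], [0, 0, 0], [0, 0, 0], [0, 0, -0.1], [0, 0, -0.2], [0, 0, -0.3], [0, 0, -0.4], [0, 0, -0.4]]}}

```text
time_s: 28.6
eef_pos: [0.523, 0.2177, 0.3031]
ee_rot: [-0.287, 0.958, 0.001, -0.0]
contact_force: [-0.3, -0.3, -0.1]
opening: -0.0003
finger_force: 0.0
```

```bash
python3 - <<'E'
from h import *
for n,b in(("top",(125,335,175,385)),):
    c=viewer.camera(n);a=c["image"][b[0]:b[1],b[2]:b[3],::-1];cv2.imwrite("pics/t7.png",cv2.resize(a,(600,600),interpolation=2))
s=manip.sense();print(s["time_s"],s["eef_pos"],s["contact_force"])
from ang import barangle;print(barangle(c))
E
```

```text
28.65 [0.52454405 0.21446241 0.30299835] [-0.42223362 -1.06217367 -0.6098805 ]
(np.float64(-0.07417591385960783), np.float64(-0.011899394341249758), np.float64(-0.01797448430084783), np.float64(0.08175085018860034), np.int64(61), 61)
```

View pics/t7.png

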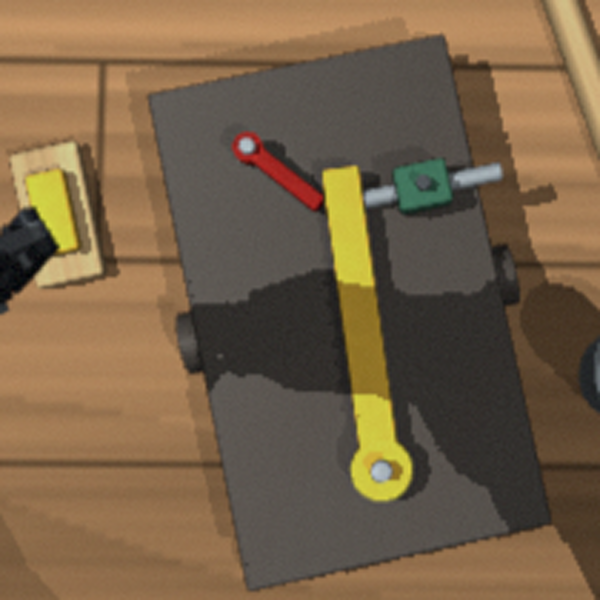

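The bar touches the pin tip at crop (364,197), and the pin's far end is still at (500,172) as at the start. The keeper tip touches the bar at (323,202), and the arm is clear. Handing in.

```bash
python3 -c "
from cell import manip
print(manip.job_done())"
```

```text
the job is handed in; nothing more can be done
None
```

I pressed the bar against the stop pin with about 6 N for over a second; the pin did not visibly move. I then swung the keeper snugly against the bar, released it, and handed the job in at about 29 s with the arm clear and the pattern, tin and hammer untouched.

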